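# Re-order a stepped spice drawer so that it shuts

### The job

Three containers in this spice drawer stand on one another's steps, so that the two tubes among them stick up too far for it to shut: put the tall tube on the lowest step, the stout tube on the second lowest and the round tin on the highest, each upright in the middle of its step, so that all the tops come level with the small tube, which is already right on the third step. Use the empty cork mat on the drawer floor to park one of the three on the way, standing and let go near the middle of the mat. Do not tip any of them over, and leave the small tube, the scoop and the spoon where they are.

Things in the scene. Friction and masses are not known exactly. Their poses are not given: they have to be found in the camera images.
- tall_tube: Tall slim glass spice tube, round, 34 mm across and 120 mm high, closed by a stainless cap (top 20 mm, same width) with a cork lining; about 0.12 kg, loose. Stands upright at the start. Origin: centre of its underside; z up along the tube.
- stout_tube: Stout glass spice tube, round, 44 mm across and 90 mm high, with the same stainless cap (top 20 mm, same width); about 0.14 kg, loose. Stands upright at the start. Origin: centre of its underside; z up.
- tin: Low round aluminium tin, 61 mm across, 36 mm high plus a small press button 18 mm across and 4 mm high in the middle of its lid (40 mm in all); about 0.1 kg, loose. Stands upright at the start. Origin: centre of its underside; z up.
- step_lowest: Clear acrylic step, a 90 x 90 mm square riser 15 mm high, the lowest of four, fixed on the drawer floor, with a thin round cork disc 72 mm across let in flush at the middle of its flat top. Origin: centre of its underside, on the drawer floor (10 mm above the worktop); z up, x and y along its sides; top at z = +15 mm. At the start the tin stands on it, within about 9 mm of its middle.
- step_second: Clear acrylic step, a 90 x 90 mm square riser 45 mm high, the second lowest of four, fixed on the drawer floor, with a thin round cork disc 72 mm across let in flush at the middle of its flat top. Origin: centre of its underside, on the drawer floor (10 mm above the worktop); z up, x and y along its sides; top at z = +45 mm. At the start the tall tube stands on it, within about 9 mm of its middle.
- step_highest: Clear acrylic step, a 90 x 90 mm square riser 95 mm high, the highest of four, fixed on the drawer floor, with a thin round cork disc 72 mm across let in flush at the middle of its flat top. Origin: centre of its underside, on the drawer floor (10 mm above the worktop); z up, x and y along its sides; top at z = +95 mm. At the start the stout tube stands on it, within about 9 mm of its middle.
- spare_mat: Empty cork mat, 90 x 90 mm and 5 mm thick, fixed flat on the drawer floor: the free spot. Origin: centre of its underside, 10 mm above the worktop; z up; top at z = +5 mm. Mat and steps change places from start to start, middles at least 140 mm apart, in a grey drawer (inside 380 x 580 mm, walls 75 mm, front panel 95 mm above the worktop).
- small_tube: Bystander: small glass spice tube, round, 34 mm across and 65 mm high, stainless cap, already right on its own step of the same make (90 x 90 mm, 70 mm high). Leave it. Origin: centre of its underside; z up.
- scoop: Bystander: green silicone pinch scoop lying on the drawer floor near the drawer's front, about 74 x 32 mm and 14 mm high. Leave it. Origin: on the floor, 30 mm from the middle of the round bowl; x from the grip to the bowl.
- spoon: Bystander: short birch spoon lying on the drawer floor near the drawer's back, about 112 x 28 mm and 9 mm high. Leave it. Origin: on the floor, 38 mm from the middle of the round bowl; x from the handle to the bowl.

How it is judged:
By the outcome, as a careful person would: the job done as asked, in the order asked, and still so for the second after the job is handed in, with the robot touching nothing.
It also fails if it takes over 112 s, if anything falls off the work surface, if the arm or the gripper's body presses on something with over 40 N, if the wrist force passes 120 N, or if a joint passes its speed limit or range.

### The arm

A 6-joint arm with a two-finger parallel gripper is mounted at the origin on the work surface. World frame = base frame: x ahead of the robot, y to its left, z up, the work surface at z = 0. Lengths are in m, angles in degrees, forces in N, time in s.
With the tool pointing down it reaches from about 0.4 to 0.825 m from the base axis. Payload 7 kg.
Tool frame: the origin (TCP) lies midway between the tips of the shut fingers; the grasp point (between the pads) lies 19 mm behind it; z points along the fingers, y is the line along which they close (so a half turn about z gives the same grasp; the last joint's range is limited). The gripper opens to 88 mm and grips with 3 to 60 N. Pads are 19 mm wide; open, the fingers measure 130 mm over their backs; the gripper's body (78 mm by 193 mm) begins 47 mm behind the grasp point.
Start: joints at [80.506, 20.546, 0.682, 0, -70.136, -16.507], TCP at [0.296, 0.607, 0.227] pointing down, gripper open.
Joint ranges: [-176.03, 176.03], [-82.01, 121.73], [-58.28, 71.71], [-173.87, 95.51], [-174.79, -0.11], [-173.66, 173.66]. Speed limits (degrees/s): [136.94, 136.94, 172.46, 180, 180, 180].

### API

Orientations are given as a 3x3 rotation matrix whose columns are the frame's x, y, z axes.
In Python, from rig import robot gives the robot as it stands. Calls block until the motion is done:
- robot.goto(position, orientation): joint-space move of the TCP to a pose.
- robot.servo_line(position, ori=None, speed=0.15): straight line of the TCP; ori=None keeps the orientation; speed is the mean speed in m/s.
- robot.movej(angles): joint-space move.
- robot.move_gripper(opening): opening from 0.0 (shut) to 1.0 (fully open); the grip force is fixed at half the most; returns when the fingers have stopped.
- robot.dwell(seconds).
- robot.ik(position, orientation): joint angles nearest the present ones, or None.
- robot.grab_frame(name): name is "scene" or "top"; returns (picture, depth): 400x640x3 uint8, red, green, blue; 400x640 float32, m along the optical axis (not along the pixel's ray), 0 where there is no reading.
- robot.camera_info(name): a dict with "vfov" (degrees; the focal length in pixels is half the picture's height over the tangent of half this angle, whatever the lens; pixels are square), "cx", "cy" (the principal point, pixels), "view" (4x4, takes a point from world to camera coordinates). Camera axes: x right, y down, z forward; pixel columns grow to the right and rows downward; lengths in m; the calibration is good to about 2 mm. A picture is of the moment at which its call begins. camera_info takes no time and is no camera call.
A pose or a line that the arm cannot do raises robot.Unreachable and nothing moves.
- robot.job_done(): hands the job in; it is judged then, once.
Readings, each from a call of its own:
- robot.read_t(): time.
- robot.read_qpos(): joint angles.
- robot.read_qvel(): joint speeds.
- robot.read_effort(): joint torques, N m.
- robot.read_position(): TCP position.
- robot.read_tcp_rot(): TCP orientation.
- robot.read_force(): force on the tool from outside, world axes, zero at the start.
- robot.read_ft_torque(): the same for the moment, N m.
- robot.read_grip_width(): opening from 0.0 (shut) to 1.0 (fully open).
- robot.read_finger_force(): force on a finger pad.
Only numpy, scipy, OpenCV 4.12 (cv2) and the standard library are available. Lean on these libraries where they do the work, as an engineer would, in place of code of your own. Each camera call takes 0.05 s, during which the arm holds its last target. There are 200 camera calls.

## Working session

There is one attempt and no reset: what is moved stays moved. The work goes in short steps, each a Python script; the robot and the scene stay as the last script left them, time stands still between calls to the robot, and variables do not carry over. Pictures are saved under pics/ and viewed, at most 14 in all, crops included, and the job is handed in when it is done.

```bash
mkdir -p pics; ls
python3 - <<'E'
from rig import robot
import cv2,numpy as np
for n in("scene","top"):
    p,d=robot.grab_frame(n); cv2.imwrite(f"pics/{n}0.png",p[:,:,::-1]); np.savez(f"{n}0.npz",p=p,d=d)
    i=robot.camera_info(n); print(n,i['vfov'],i['cx'],i['cy'],np.round(i['view'],4).tolist(),(d>0).mean())
print(robot.read_t(),np.round(robot.read_tcp_rot(),3).tolist())
E
```

```text
pics
scene 45.367782784191576 318.95273441543264 196.15877184787902 [[0.7154, 0.6985, 0.0177, -0.3814], [0.4487, -0.44, -0.7779, -0.1665], [-0.5355, 0.5644, -0.6282, 1.2574], [0.0, 0.0, 0.0, 1.0]] 0.9961328125
top 50.35764714313822 318.5874413329258 201.16460379300415 [[-0.0248, -0.9997, 0.0052, 0.0069], [-0.9862, 0.0236, -0.1642, 0.5479], [0.164, -0.0092, -0.9864, 0.8009], [0.0, 0.0, 0.0, 1.0]] 0.99601171875
0.1 [[0.899, -0.438, -0.001], [-0.438, -0.899, -0.001], [0.0, 0.002, -1.0]]
```

View pics/scene0.png

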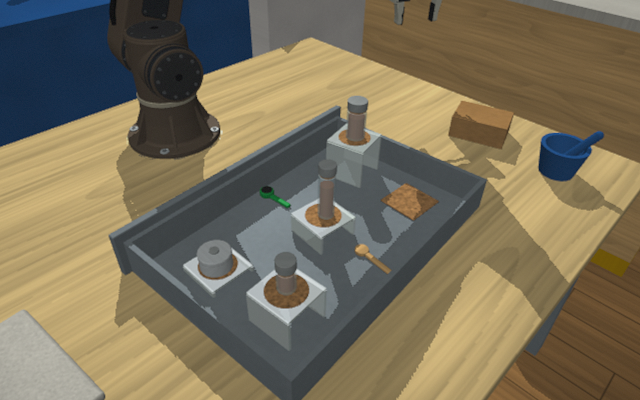

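View pics/top0.png

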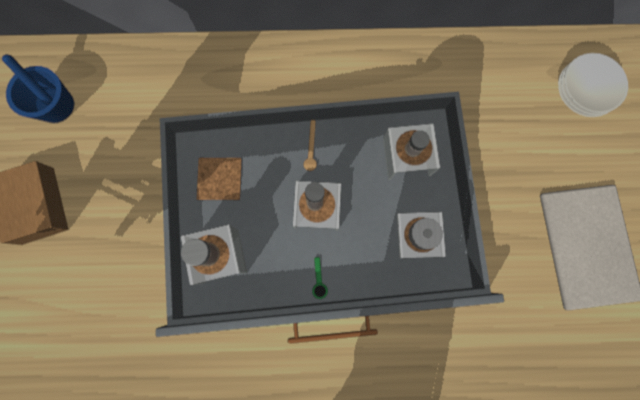

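Top view: the stout tube is on the highest step (~207,255), the tall tube on the second (~317,203), and the tin on the lowest (~421,235). The small tube is at ~413,148 and the mat at ~219,178. Next I'll measure by casting rays onto the known heights.

```bash
cat > vis.py <<'E'
import numpy as np,cv2
from rig import robot
def cam(n):
    i=robot.camera_info(n); return 200/np.tan(np.radians(i['vfov']/2)),i['cx'],i['cy'],np.array(i['view'])
def cloud(n,d):
    f,cx,cy,V=cam(n); v,u=np.mgrid[:400,:640]
    P=np.stack([(u-cx)/f*d,(v-cy)/f*d,d,np.ones_like(d)],-1)
    return (P@np.linalg.inv(V).T)[...,:3]
def onplane(n,uv,z):
    f,cx,cy,V=cam(n); uv=np.atleast_2d(uv).astype(float)
    R=V[:3,:3]; c=-R.T@V[:3,3]
    r=np.c_[(uv[:,0]-cx)/f,(uv[:,1]-cy)/f,np.ones(len(uv))]@R
    return (c+r*((z-c[2])/r[:,2])[:,None])[:,:2]
def pix(n,p):
    f,cx,cy,V=cam(n); q=V[:3,:3]@np.array(p)+V[:3,3]; return q[:2]/q[2]*f+[cx,cy]
def blob(n,W,d,xy,z,r,tol=.006):
    """pixels at height z within r of xy, cast on plane z"""
    m=(abs(W[...,2]-z)<tol)&(d>0)&(np.hypot(W[...,0]-xy[0],W[...,1]-xy[1])<r)
    k,l,s,_=cv2.connectedComponentsWithStats(m.astype(np.uint8)); 
    if k<2: return np.zeros((0,2))
    m=l==1+s[1:,4].argmax() if r<.05 else m
    v,u=np.nonzero(m); return onplane(n,np.c_[u,v],z).astype(np.float32)
def grab(n):
    p,d=robot.grab_frame(n); return p,d,cloud(n,d)
E
python3 - <<'E'
from vis import *
px=dict(highest=(207,255,.105),second=(317,203,.055),lowest=(421,235,.025),third=(413,148,.08),mat=(219,178,.015))
top=dict(highest=(195,251,.195,.022),second=(314,192,.175,.017),lowest=(427,233,.061,.0305),third=(420,142,.145,.017))
for n in("top","scene"):
    z=np.load(n+"0.npz");d=z['d'];W=cloud(n,d)
    for k,(u,v,h) in px.items():
        c=onplane("top",(u,v),h)[0]
        a=blob(n,W,d,c,h,.075,.004)
        r=cv2.minAreaRect(a*1000); print(n,k,len(a),np.round(r[0],1),np.round(r[1],1),round(r[2],1))
        if k in top:
            u,v,h,R=top[k]; c=onplane("top",(u,v),h)[0]
            a=blob(n,W,d,c,h,.045,.005)
            if len(a): q=cv2.minEnclosingCircle(a*1000); print("    top",len(a),np.round(q[0],1),round(q[1],1),R*1000)
E
```

```text
top highest 1670 [445.3 193.9] [89.9 90.3] 12.4
    top 588 [445.7 195.5] 22.0 22.0
top second 1594 [539.8  -2.3] [89.8 90. ] 85.4
    top 304 [542.6   1.7] 16.9 17.0
top lowest 1112 [ 478.  -211.1] [89.8 90.3] 0.4
    top 765 [ 477.1 -213. ] 30.4 30.5
top third 1589 [ 643.2 -193.5] [90.1 90.2] 4.3
    top 269 [ 639.7 -190.3] 17.0 17.0
top mat 2050 [604.7 197. ] [144.6 147.2] 43.6
scene highest 650 [451.7 190.6] [91.4 92.7] 12.6
    top 180 [451.4 189.7] 24.4 22.0
scene second 1103 [545.6  -4.6] [91. 92.] 85.8
    top 177 [550.1  -1.8] 18.3 17.0
scene lowest 987 [ 483.9 -213.1] [91.6 90.7] 0.4
    top 695 [ 484.3 -215.5] 31.5 30.5
scene third 2055 [ 648.7 -195.3] [91.  91.1] 4.2
    top 313 [ 646.4 -193.2] 18.3 17.0
scene mat 1092 [607.9 199.3] [134.1 126.1] 62.5
```

```bash
cat > act.py <<'E'
from vis import *
R=np.diag([1.,-1,-1])
def st(tag): print(tag,"t",round(robot.read_t(),2),"p",np.round(robot.read_position(),4),"w",round(robot.read_grip_width()*88,1),"ff",round(float(np.max(robot.read_finger_force())),1),"F",np.round(robot.read_force(),1))
def pick(xy,z,zhi):
    robot.goto([*xy,zhi],R); robot.servo_line([*xy,z],speed=.12); robot.move_gripper(0.0); st("grip")
    robot.servo_line([*xy,z+.03],speed=.08); robot.servo_line([*xy,zhi],speed=.2); st("lift")
def place(xy,z,zhi,open_=1.0):
    robot.goto([*xy,zhi],R); robot.servo_line([*xy,z+.012],speed=.15); robot.dwell(.3)
    F0=robot.read_force()[2]; h=z+.012
    while h>z-.004 and robot.read_force()[2]-F0<2.5:
        h-=.001; robot.servo_line([*xy,h],speed=.02)
    st("down dF %.1f"%(robot.read_force()[2]-F0)); robot.move_gripper(open_); robot.dwell(.2)
    robot.servo_line([*xy,zhi],speed=.15); st("away")
E
python3 - <<'E'
from act import *
for n in("top","scene"):
    z=np.load(n+"0.npz");p=z['p'];W=cloud(n,z['d'])
    h=cv2.cvtColor(p,cv2.COLOR_RGB2HSV)
    m=(h[...,1]>80)&(np.hypot(W[...,0]-.605,W[...,1]-.197)<.08)&(W[...,2]<.03)
    v,u=np.nonzero(m);a=onplane(n,np.c_[u,v],.015).astype(np.float32)*1000
    r=cv2.minAreaRect(a);print(n,len(a),np.round(r[0],1),np.round(r[1],1),np.round(a.mean(0),1))
    if n=="top": mat=np.array(r[0])/1000
s=np.array([.002,-.001])
pick(np.array([.4457,.1955])+s,.146,.30)
place(mat+s,.056,.28)
robot.goto([.45,.194,.28],R)
for n in("top","scene"):
    p,d=robot.grab_frame(n); cv2.imwrite(f"pics/{n}1.png",p[:,:,::-1]); W=cloud(n,d)
    a=blob(n,W,d,mat,.105,.045,.006)
    if len(a): q=cv2.minEnclosingCircle(a*1000); print(n,len(a),np.round(q[0],1),round(q[1],1))
E
```

```text
top 1793 [605.9 199.5] [89.1 87.1] [605.5 199.4]
scene 1103 [611.4 197.9] [91.4 89.1] [612.6 196.7]
grip t 3.94 p [0.4479 0.1948 0.1462] w 43.5 ff 30.0 F [0.3 0.8 0.3]
lift t 5.23 p [0.447  0.1942 0.2985] w 43.9 ff 30.0 F [-0.3 -0.5 -1.8]
down dF 9.0 t 11.04 p [0.6082 0.1986 0.0562] w 43.8 ff 30.0 F [-2.5 -1.2  7.8]
away t 13.79 p [0.6075 0.1983 0.2789] w 88.0 ff 0.0 F [ 0.2 -0.2 -0.8]
top 419 [604.3 197.7] 22.1
scene 233 [611.4 192.4] 24.5
```

View pics/top1.png

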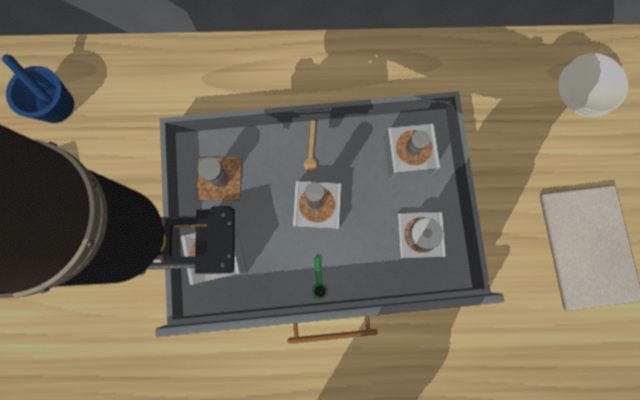

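The stout tube is parked near the middle of the mat. The top camera's y bias is about +0.7 mm. The tin is next, onto the highest step.

Run:
```python
from act import *
s=np.array([.002,.0007])
pick(np.array([.4771,-.2130])+s,.032,.28)
place(np.array([.4453,.1939])+s,.112,.28)
robot.goto([.48,-.2,.28],R)
for n in("top","scene"):
    p,d=robot.grab_frame(n); cv2.imwrite(f"pics/{n}2.png",p[:,:,::-1]); W=cloud(n,d)
    a=blob(n,W,d,(.447,.194),.141,.045,.005)
    if len(a): q=cv2.minEnclosingCircle(a*1000); print(n,len(a),np.round(q[0],1),round(q[1],1))
    a=blob(n,W,d,(.447,.194),.105,.075,.004)
    if len(a): q=cv2.minAreaRect(a*1000); print(n,len(a),np.round(q[0],1),np.round(q[1],1))
```

```text
grip t 18.87 p [ 0.4791 -0.2123  0.0321] w 60.1 ff 30.0 F [ 0.1 -0.2  1.2]
lift t 20.63 p [ 0.4785 -0.2121  0.2786] w 59.8 ff 30.0 F [ 0.1 -0.8 -1.3]
down dF 11.6 t 26.88 p [0.4474 0.1947 0.112 ] w 59.9 ff 30.0 F [-5.3 -1.  10.8]
away t 29.06 p [0.4469 0.1943 0.279 ] w 88.3 ff 0.0 F [ 0.3 -0.1  0. ]
top 969 [446.3 193.1] 30.5
top 1278 [445.3 194.1] [89.8 90.1]
scene 325 [453.3 189.5] 31.6
scene 505 [451.9 190.1] [91.3 93.7]
```

View pics/scene2.png

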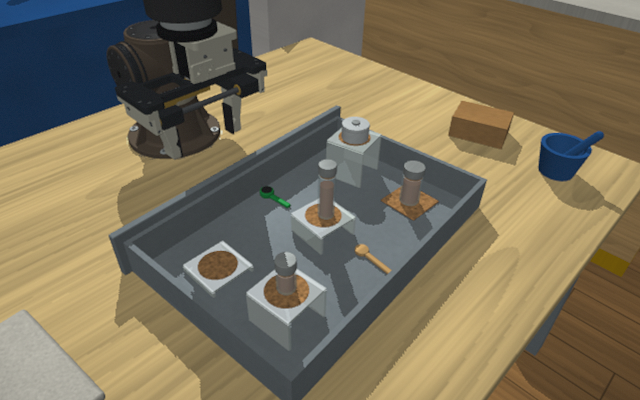

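The scene view shows the tin centred on the highest step (355,135), the stout tube on the mat (412,180) and the lowest step empty (217,265). The tall tube goes next, then the stout tube.

Run:
```python
from act import *
s=np.array([.002,.0007])
def chk(tag,xy,zt,zs):
  for n in("top","scene"):
    p,d=robot.grab_frame(n); cv2.imwrite(f"pics/{n}_{tag}.png",p[:,:,::-1]); W=cloud(n,d)
    a=blob(n,W,d,xy,zt,.045,.005)
    if len(a): q=cv2.minEnclosingCircle(a*1000); print(n,len(a),np.round(q[0],1),round(q[1],1))
    a=blob(n,W,d,xy,zs,.075,.004)
    if len(a): q=cv2.minAreaRect(a*1000); print(n,len(a),np.round(q[0],1),np.round(q[1],1))
pick(np.array([.5426,.0017])+s,.055+.065,.31)
place(np.array([.4780,-.2111])+s+[0,.0007],.025+.065,.31)
robot.goto([.6063,.1984,.28],R)
chk("tall",(.479,-.211),.145,.025)
pick(np.array([.6043,.1977])+s,.056,.28)
place(np.array([.5398,-.0023])+s+[0,.0007],.096,.28)
robot.goto([.40,.25,.3],R)
chk("stout",(.541,-.002),.145,.055)
st("end")
```

```text
grip t 34.12 p [0.5446 0.0024 0.12  ] w 33.9 ff 30.0 F [ 0.3  0.1 -0.5]
lift t 35.6 p [0.5439 0.0024 0.3084] w 33.8 ff 30.0 F [ 0.3 -0.4 -1.7]
down dF 10.0 t 41.58 p [ 0.4802 -0.2098  0.0899] w 33.8 ff 30.0 F [-3.4  1.8  8.2]
away t 44.42 p [ 0.4796 -0.2096  0.3091] w 88.0 ff 0.0 F [ 0.3 -0.8  0. ]
top 294 [ 478.3 -208.9] 16.9
top 1435 [ 478. -211.] [89.8 90.5]
scene 234 [ 485.1 -212.3] 18.4
scene 1449 [ 483.7 -213. ] [91.7 90.7]
grip t 49.14 p [0.6063 0.1984 0.056 ] w 43.9 ff 30.0 F [-0.5  1.1  0. ]
lift t 50.78 p [0.6056 0.1982 0.2784] w 43.7 ff 30.0 F [-0.2  0.7 -2.5]
down dF 9.2 t 56.48 p [ 0.5419 -0.0009  0.0959] w 44.1 ff 30.0 F [-2.5  1.2  7.4]
away t 58.97 p [ 0.5413 -0.001   0.279 ] w 88.0 ff 0.0 F [-0.4 -0.2  0.1]
top 472 [540.4  -1.3] 21.8
top 1454 [539.8  -2.3] [89.8 90. ]
scene 285 [546.8  -4.9] 23.0
scene 997 [545.3  -5. ] [91.9 91.1]
end t 60.18 p [0.4006 0.2492 0.2997] w 87.7 ff 0.0 F [-0.4 -0.3 -0.5]
```

View pics/scene_stout.png

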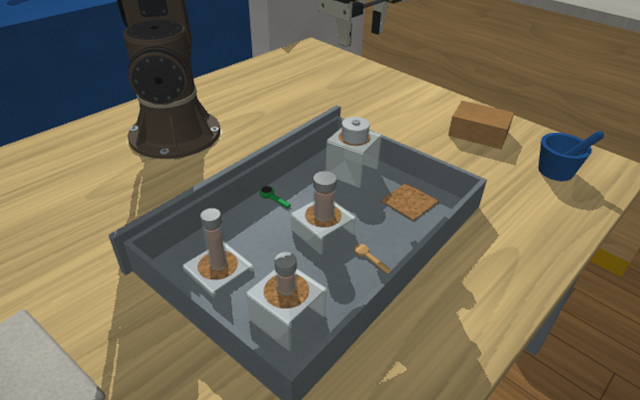

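View pics/top_stout.png

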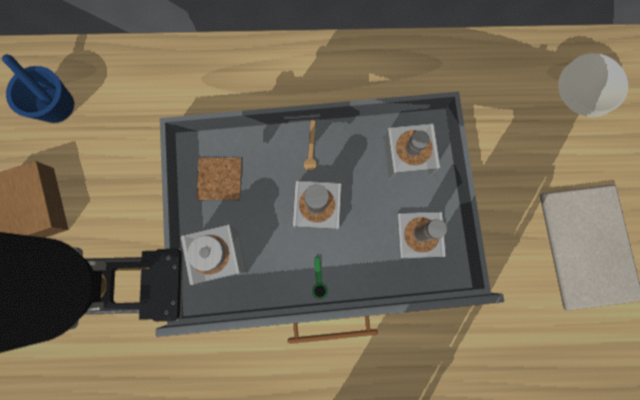

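Both views show all three containers upright and in the middle of their steps (within about 2 mm), with the bystanders unmoved.

```bash
python3 -c "
from rig import robot
print(robot.job_done())"
```

```text
the job is handed in; nothing more can be done
None
```

The job is handed in at about 60 s: the tall tube is on the lowest step, the stout tube (parked on the mat on the way) on the second and the tin on the highest, each upright and within about 2 mm of its step's middle by camera, with the bystanders unmoved.

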